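# Put the specimen tray away in the flat display case

## Robot

A 7-joint arm with a two-finger parallel gripper is mounted at the origin on the work surface. World frame = base frame: x ahead of the robot, y to its left, z up, the work surface at z = 0. Lengths are in m, angles in rad, forces in N, time in s.
With the tool pointing down it reaches from about 0.35 to 0.9 m from the base axis. Payload 8.1 kg.
Tool frame: the origin (TCP) lies at the centre of the arm's flange, where the gripper is bolted on; the fingertips stand 178 mm ahead of it and the grasp point (between the pads) lies 159 mm ahead of it; z points along the fingers, y is the line along which they close (so a half turn about z gives the same grasp; the last joint's range is limited). The gripper opens to 92 mm and grips with 3 to 60 N. Pads are 19 mm wide; open, the fingers measure 130 mm over their backs; the gripper's body (75 mm by 190 mm) begins 47 mm behind the grasp point.
Start: joints at [1.019, 0.434, 0.025, 1.573, -0.012, 1.134, -0.075], TCP at [0.271, -0.563, 0.405] pointing down, gripper open.
Joint ranges: [-2.62, 2.62], [-0.44, 2.09], [-1.27, 1.32], [0.08, 2.57], [-1.32, 4.46], [0.12, 2], [-2.74, 2.74]. Speed limits (rad/s): [2.22, 2.22, 3.01, 3.01, 3.14, 3.14, 3.14].

## Interface

Orientations are given as a rotation vector (axis times angle).
In Python, from cell import arm gives the robot as it stands. The module is installed in compiled form; this text tells all that it offers.
- The arm moves only by the shell command python3 -m inch 'ROWS' [FORCE]. ROWS is text: rows parted by semicolons, each of 5 numbers parted by spaces: the shift along the tool's x, y, z in m, then the turn about the tool's z in rad, then the finger opening in m, from 0 to 0.0918. In form: x y z roll fingers; .... A call has 1 to 5 rows; each row is the pose to reach, as a shift and turn from the pose commanded when the call began, along the tool's axes at that moment; what a row does not reach only later rows make up. A row lasts 1/10 s, in which the tool goes at most 50 mm and 8.59 degrees, less where a joint would pass 70% of its speed; a pose out of reach is approached as far as the arm can. A call with a gripper value outside its range is refused whole. The fingers move at their own pace and stop on an object; FORCE is the grip in N (left out, the last holds). Time passes only in rows, so rows that repeat a pose let the fingers close. It gives the time, the measured TCP pose, the force, the opening and the grip force at its end, in the units of the state.
- arm.observe(): the state, without advancing time (a new reading comes with each control period).
- arm.get_image(name): name is "scene" or "top" or "wrist"; returns the picture (480x640x3 uint8, red, green, blue); there is no depth.
- arm.get_calibration(name): a dict with "intrinsics" (3x3 intrinsics, pixels), "pose" (4x4, takes a point from camera to world coordinates). Camera axes: x right, y up, looking along -z (the intrinsics and any distortion apply to the point x, -y, -z); pixel columns grow to the right and rows downward; lengths in m; the calibration is good to about 2 mm. The wrist camera is an equidistant fisheye: a pixel r from the principal point sees the ray r / f radians off the axis. A picture is of the moment at which its call begins: read the wrist's pose just before it. get_calibration takes no time and is no camera call; for the wrist camera it gives the pose at the moment of the call.
- arm.sign_off(): hands the job in; it is judged then, once.
Trained networks look in the newest picture that a camera, given by its name, has taken for a name from the list of things; names that differ only in an ending like _2 or _b are one class to them, and where a whole thing is asked for, a point or a joint stands for the part that bears it (a point fixed in the world has none). Each returns a list of dicts, best first, with "conf" (0 to 1); they miss things now and then, are a little off and sometimes report something else, mostly with a low value. They report only what shows in the picture. A call takes as long as a camera call.
- arm.look_for(camera, query): "point" ([row, column] in pixels, amid what is visible of it).
- arm.silhouettes(camera, query): "region" (480x640 bool, what is visible of it) and "point" ([row, column] in pixels, amid what is visible of it).
- arm.place_of(camera, query): "point" ([row, column] in pixels: a listed point, or the origin of a listed thing).
The state is a dict: "clock": time; "joints": joint angles; "dq": joint speeds; "joint_efforts": joint torques, N m; "position": TCP position; "ee_rot": TCP orientation; "force": force on the tool from outside, world axes, zero at the start; "ft_torque": the same for the moment, N m; "width": opening from 0.0 (shut) to 1.0 (fully open); "gripper_force": force on a finger pad.
Only numpy, scipy, OpenCV 4.12 (cv2) and the standard library are available. Lean on these libraries where they do the work, as an engineer would, in place of code of your own. Each camera call takes 0.05 s, during which the arm holds its last target. There are 200 camera calls.

## Task

Put the specimen tray away in the display case: slide the case's wooden front panel aside, push the tray along the counter, without lifting it, under the glass top until it is wholly inside the empty bay, then slide the panel fully shut again. The crystal must stay standing in its place on the tray the whole time, and everything else on the counter must be left where it is.

Things in the scene. Friction and masses are not known exactly. Their poses are not given: they have to be found in the camera images.
- bay_mouth (a point): Centre of the mouth of the display case's empty bay, at counter height, in the plane of the case's front; x into the bay, y left, z up. Fixed flat oak case with glass top, 58 mm high, 140 mm deep; bay y -63 to 63 mm, 128 mm deep, 50 mm high inside, floored by the counter. Steel track along the front, z 50 to 58, x -14 to 0.
- thumb_notch (a point): Thumb notch cut into the front edge of the case's top and track above the empty bay, so that a finger can push a tray all the way in: 84 mm wide (y -42 to 42 mm of bay_mouth) and 24 mm deep (from the front to x 24 mm). The point is the middle of its inner edge, on the top (z 58 mm), same axes as bay_mouth.
- closed_bay (a point): Centre of the front of the case's other bay, at counter height, 140 mm to the right (-y) of bay_mouth, same axes: closed at the front and full of fossils, 130 mm wide inside. The open panel stands in front of it.
- panel (a joint): Oak front panel sliding in the top track, in m: 0 fully shut (bay covered), 0.138 fully open (slid to -y of bay_mouth, before the closed bay). 138 mm long, 8 mm thick (x -11 to -3 mm of bay_mouth), z 8 to 50 mm. Stays where left; 1.5 N moves it. The tray must be behind x -3 mm for it to shut.
- panel_knob (a point): Centre of the steel knob on the middle of the panel's face: a disc 20 mm in diameter and 16 mm thick on a short neck, axis along x, its outer face 42 mm in front of the case's front, its centre 30 mm above the counter.
- tray: Loose oak specimen tray, 90 mm (x) by 100 mm (y), walls 34 mm high and 6 mm thick, floor 5 mm thick, about 0.2 kg. Origin at the centre of its underside. Four small fossils up to 11 mm high are fixed to its floor near the corners.
- crystal: Loose pale six-sided pointed crystal standing on the tray's floor near the middle, 22 mm wide at its foot, 37 mm tall, 30 g. Origin at the centre of its foot, z along its length; its top is 42 mm above the counter.
- jar: Bystander: glass jar with black lid, 58 mm in diameter, 85 mm tall, left of the case. Origin at the centre of its underside.
- magnifier: Bystander: hand magnifier lying flat, round head 60 mm across and 13 mm high at its origin, handle 90 mm long to its -x.
- brush: Bystander: dusting brush lying on the counter, 180 mm long along its x. Origin under its middle.
- carton: Bystander: lidded cardboard box 79 x 59 x 34 mm. Origin at the centre of its underside.
- stone: Bystander: round reddish fossil, 60 mm across, 32 mm high, right of the case. Origin at the centre of its underside.
- cup: Bystander: white cup, 72 mm across the rim, 85 mm tall, left of the case. Origin at the centre of its underside.
- tape: Bystander: round roll, 70 mm across, 22 mm high, left of the jar. Origin at the centre of its underside.

How it is judged:
By the outcome, as a careful person would: the job done as asked, in the order asked, and still so for the second after the job is handed in, with the robot touching nothing.
It also fails if it takes over 72 s, if anything falls off the work surface, if the arm or the gripper's body presses on something with over 40 N, if the wrist force passes 120 N, or if a joint passes its speed limit or range.

## Working session

There is one attempt and no reset: what is moved stays moved. The work goes in short steps, Python scripts to look and compute and a shell command to move; the robot and the scene stay as the last step left them, time stands still between calls to the robot, and variables do not carry over. Pictures are saved under pics/ and viewed, at most 10 in all, crops included, and the job is handed in when it is done.

```bash
mkdir -p pics
cat > h.py <<'E'
import numpy as np, cv2
from cell import arm
from scipy.spatial.transform import Rotation as R
def ray(cam,p,cal=None):
    c=cal or arm.get_calibration(cam);K=np.array(c["intrinsics"]);T=np.array(c["pose"])
    u=(p[1]-K[0,2])/K[0,0];v=(p[0]-K[1,2])/K[1,1]
    if cam=="wrist":
        r=np.hypot(u,v);s=np.sin(r)/r if r>1e-9 else 1;d=np.array([u*s,-v*s,-np.cos(r)])
    else: d=np.array([u,-v,-1.])
    return T[:3,3],T[:3,:3]@d
def at_z(cam,p,z,cal=None):
    o,d=ray(cam,p,cal);return o+d*(z-o[2])/d[2]
def save(cam,name):
    im=arm.get_image(cam);cv2.imwrite(f"pics/{name}.png",im[:,:,::-1]);return im
E
python3 - <<'E'
from h import *
np.set_printoptions(precision=4,suppress=True)
s=arm.observe();print(s["clock"],s["position"],s["ee_rot"],R.from_rotvec(s["ee_rot"]).as_matrix())
for cam in("top","scene"):
    save(cam,cam+"0")
    print(cam,arm.get_calibration(cam)["pose"][:3])
    for q,z in [("bay_mouth",0),("thumb_notch",.058),("closed_bay",0),("panel_knob",.03),("tray",0),("crystal",.005),("jar",0),("cup",0),("magnifier",0),("brush",0),("carton",0),("stone",0),("tape",0)]:
        r=arm.place_of(cam,q)[:1]
        for x in r: print(q,round(x["conf"],2),np.round(x["point"]),at_z(cam,x["point"],z))
E
```

```text
0.0 [ 0.271  -0.5629  0.404 ] [-3.0615 -0.6985  0.0008] [[ 0.901   0.4338 -0.0008]
 [ 0.4338 -0.901   0.0013]
 [-0.0002 -0.0015 -1.    ]]
top [[ 0.1387  0.9699 -0.2001  0.4205]
 [-0.9903  0.1352 -0.0312  0.0049]
 [-0.0032  0.2025  0.9793  0.8591]]
bay_mouth 0.71 [232. 320.] [0.6153 0.0416 0.    ]
thumb_notch 0.61 [211. 321.] [0.6413 0.0438 0.058 ]
closed_bay 0.61 [226. 395.] [ 0.6471 -0.0975  0.    ]
panel_knob 0.98 [242. 351.] [ 0.5976 -0.0174  0.03  ]
tray 0.86 [309. 364.] [ 0.4826 -0.0579  0.    ]
crystal 0.47 [306. 361.] [ 0.4859 -0.0523  0.005 ]
jar 0.57 [238. 237.] [0.5831 0.1965 0.    ]
cup 0.83 [184. 233.] [0.686  0.2236 0.    ]
magnifier 0.73 [243. 353.] [ 0.603  -0.0222  0.    ]
brush 0.82 [338. 167.] [0.3813 0.2896 0.    ]
carton 0.63 [196. 478.] [ 0.7293 -0.2498  0.    ]
stone 0.74 [246. 475.] [ 0.6282 -0.252   0.    ]
tape 0.72 [224. 184.] [0.5951 0.3031 0.    ]
scene [[ 0.8937 -0.2942  0.3387  0.8885]
 [ 0.4483  0.6132 -0.6504 -0.613 ]
 [-0.0163  0.7331  0.6799  0.7654]]
bay_mouth 0.51 [285. 281.] [ 0.4859 -0.0488  0.    ]
thumb_notch 0.85 [260. 367.] [0.6377 0.0423 0.058 ]
panel_knob 0.7 [280. 330.] [ 0.5849 -0.0161  0.03  ]
tray 0.72 [289. 276.] [ 0.4821 -0.0631  0.    ]
crystal 0.57 [285. 281.] [ 0.4893 -0.0527  0.005 ]
jar 0.71 [226. 374.] [ 0.5886  0.2051 -0.    ]
cup 0.64 [237. 416.] [0.6884 0.2095 0.    ]
brush 0.83 [185. 309.] [0.3758 0.2814 0.    ]
carton 0.76 [413. 342.] [ 0.7211 -0.2475  0.    ]
stone 0.89 [390. 288.] [ 0.6206 -0.2508  0.    ]
tape 0.62 [205. 394.] [0.6035 0.2994 0.    ]
```

View pics/top0.png

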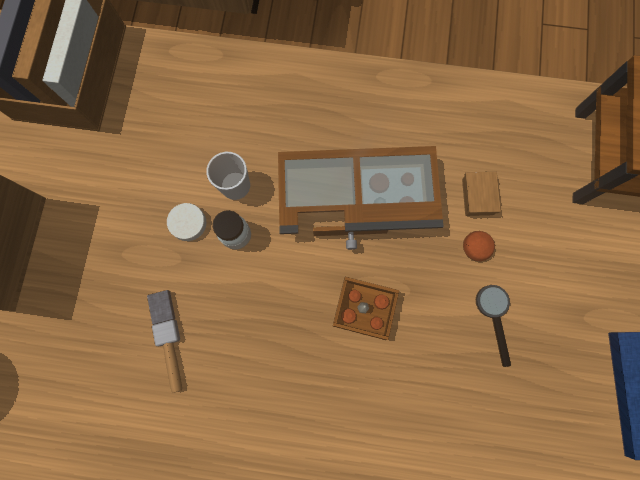

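View pics/scene0.png

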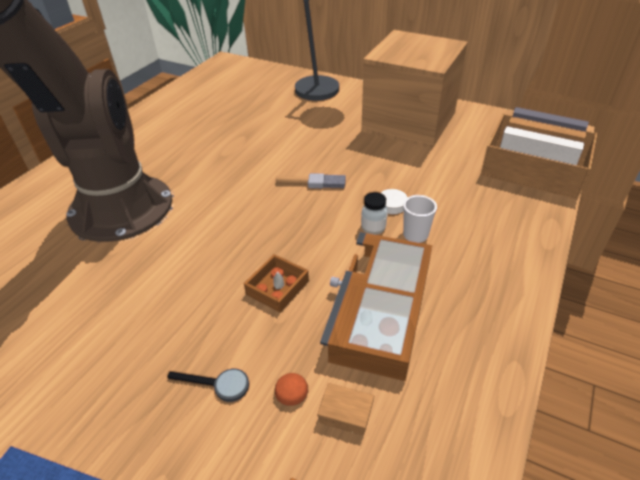

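The top view shows the case (front edge about row 228, columns 280–443). The panel is partly open, with its knob at (242,351), and the tray is at (309,364), turned about 15° to the case. The scene view agrees. Next I'll move above the area for a closer wrist view.

```bash
python3 -m inch '0.15 -0.125 0 0 0.03;0.15 -0.125 0 0 0.03;0.15 -0.125 0 0 0.03;0.15 -0.125 0 0 0.03;0.15 -0.125 0 0 0.03' >/dev/null
python3 -m inch '0.15 -0.125 0 0 0.03;0.15 -0.125 0 0 0.03;0.15 -0.125 0 0 0.03;0.15 -0.125 0 0 0.03;0.15 -0.125 0 0 0.03' >/dev/null
python3 -m inch '0.15 -0.125 0 0.266 0;0.15 -0.125 0 0.266 0;0.15 -0.125 0 0.266 0;0.15 -0.125 0 0.266 0;0.15 -0.125 0 0.266 0'
python3 - <<'E'
from h import *
np.set_printoptions(precision=4,suppress=True)
cal=arm.get_calibration("wrist");print(cal)
save("wrist","w1")
np.savez("w1",**cal)
for q,z in [("bay_mouth",0),("thumb_notch",.058),("closed_bay",0),("panel_knob",.03),("tray",0),("crystal",.005)]:
    for x in arm.place_of("wrist",q)[:1]: print(q,round(x["conf"],2),np.round(x["point"]),at_z("wrist",x["point"],z,cal))
for cam in("top","wrist"):
  if cam=="top": arm.get_image("top")
  for r in arm.silhouettes(cam,"tray")[:1]:
    ys,xs=np.nonzero(r["region"]);P=np.array([at_z(cam,p,.034,cal if cam=="wrist" else None)[:2] for p in zip(ys,xs)],np.float32)
    print(cam,len(P),cv2.minAreaRect(P))
    print(cv2.boxPoints(cv2.minAreaRect(P)))
E
```

```text
clock: 2.9
position: [0.5157, -0.0245, 0.405]
ee_rot: [-3.125, -0.298, -0.003]
force: [0.0, 0.5, 0.7]
width: 0.01
gripper_force: 0.0
{'intrinsics': array([[371.6483,   0.    , 322.4019],
       [  0.    , 371.6483, 240.8129],
       [  0.    ,   0.    ,   1.    ]]), 'pose': array([[ 0.1894,  0.9506,  0.246 ,  0.5826],
       [-0.9819,  0.1841,  0.0445, -0.0114],
       [-0.003 , -0.25  ,  0.9682,  0.3865],
       [ 0.    ,  0.    ,  0.    ,  1.    ]])}
bay_mouth 0.79 [104. 279.] [0.6183 0.0417 0.    ]
thumb_notch 0.88 [ 69. 271.] [0.6432 0.0472 0.058 ]
panel_knob 0.69 [137. 335.] [ 0.5938 -0.0201  0.03  ]
tray 0.95 [248. 348.] [ 0.4815 -0.0585  0.    ]
crystal 0.81 [246. 347.] [ 0.4846 -0.056   0.005 ]
wrist 6615 ((0.48669978976249695, -0.057730089873075485), (0.10157708078622818, 0.09338892996311188), 83.6103744506836)
[[ 0.4346 -0.103 ]
 [ 0.5275 -0.1134]
 [ 0.5388 -0.0125]
 [ 0.4459 -0.0021]]
```

View pics/w1.png

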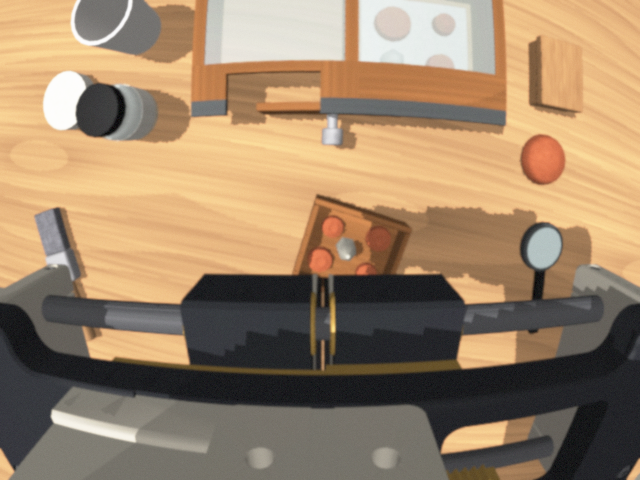

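The wrist view shows the notch's inner corners at about (row 72, col 228) and (73, 322), the knob at (130,333), and the tray's far rim from (196,318) to (229,410). From these I get the case and tray orientation.

Run:
```python
from h import *
np.set_printoptions(precision=4,suppress=True)
cal=dict(np.load("w1.npz"))
f=lambda r,c,z:at_z("wrist",(r,c),z,cal)[:2]
def ang(a,b): d=a-b; return np.arctan2(-d[0],d[1]),np.hypot(*d)
print("notch",a:=f(72,228,.058),b:=f(73,322,.058),ang(a,b))
print("trackfront top",a:=f(101,191,.058),b:=f(108,505,.058),ang(a,b))
print("oak/track edge",a:=f(66,196,.058),b:=f(76,503,.058),ang(a,b))
print("tray far rim",a:=f(196,318,.034),b:=f(229,410,.034),ang(a,b),(a+b)/2)
c=lambda r,cc,z:at_z("top",(r,cc),z)[:2]
print("top back edge",a:=c(153,278,.058),b:=c(147,436,.058),ang(a,b))
print("top tray far",a:=c(278,345,.034),b:=c(291,401,.034),ang(a,b),"near",e:=c(323,333,.034),g:=c(338,389,.034),ang(e,g),(a+b+e+g)/4)
print(R.from_rotvec(arm.observe()["ee_rot"]).as_matrix()[:2,0])
```

```text
notch [0.6357 0.0855] [0.6473 0.0024] (np.float64(0.13967192639383302), np.float64(0.08387733663884753))
trackfront top [0.6051 0.1154] [ 0.6589 -0.1712] (np.float64(0.18557347269571667), np.float64(0.29158052002828894))
oak/track edge [0.6382 0.1172] [ 0.6892 -0.1634] (np.float64(0.1797842470318633), np.float64(0.2852171924683782))
tray far rim [ 0.5356 -0.0151] [ 0.5213 -0.1104] (np.float64(-0.14837897402861588), np.float64(0.09636394174848245)) [ 0.5285 -0.0628]
top back edge [0.7395 0.1371] [ 0.7913 -0.1501] (np.float64(0.17819068974020452), np.float64(0.29181972430760855))
top tray far [ 0.5301 -0.0157] [ 0.5208 -0.1176] (np.float64(-0.09101534580595878), np.float64(0.10227943310858427)) near [ 0.4483 -0.0051] [ 0.4363 -0.1055] (np.float64(-0.11936742497009614), np.float64(0.10105845006766725)) [ 0.4839 -0.061 ]
[0.9837 0.18  ]
```

Tool x is already aligned with the case (yaw 0.18). In the case frame, the TCP is at (-0.111, -0.045), the knob at (-0.033, -0.053) and the tray at (-0.15, -0.074) with yaw -0.3. Next I'll lower the closed fingers to the left of the knob.

```bash
python3 -m inch '0.073 -0.033 0.1 0 0;0.073 -0.033 0.1 0 0;0.073 -0.033 0.15 0 0;0.073 -0.033 0.203 0 0;0.073 -0.033 0.203 0 0' 
python3 -m inch '0 0.01 0 0 0;0 0.02 0 0 0;0 0.03 0 0 0;0 0.04 0 0 0;0 0.05 0 0 0' 
python3 -m inch '0 0.01 0 0 0;0 0.02 0 0 0;0 0.03 0 0 0;0 0.034 0 0 0;0 0.038 0 0 0'
python3 - <<'E'
from h import *
save("wrist","w2")
E
```

```text
clock: 3.9
position: [0.5786, 0.0155, 0.1978]
ee_rot: [-3.128, -0.287, 0.007]
force: [-0.0, -0.0, -0.3]
width: 0.006
gripper_force: 0.0
clock: 4.4
position: [0.5897, -0.0349, 0.2037]
ee_rot: [3.128, 0.285, 0.005]
force: [-1.9, 1.4, 8.1]
width: 0.004
gripper_force: 3.3
clock: 4.9
position: [0.5965, -0.0723, 0.2037]
ee_rot: [3.128, 0.285, 0.005]
force: [-2.2, 1.9, 7.6]
width: 0.002
gripper_force: 3.5
```

View pics/w2.png

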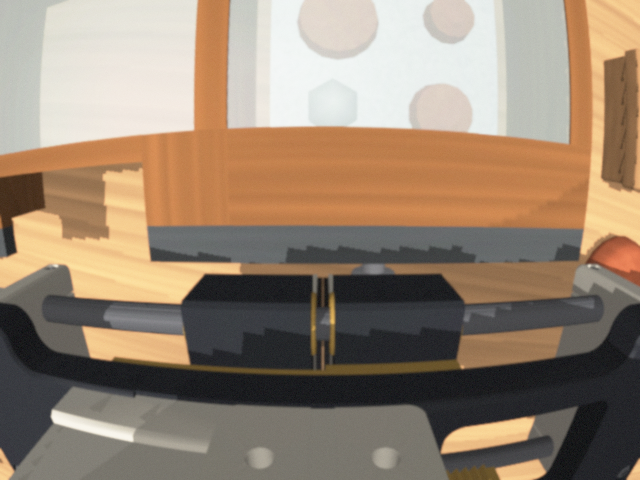

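The panel has moved and the bay looks open. The knob shows behind the finger at about (268,373). Checking it by network before going on.

```bash
cat >> h.py <<'E'
M=np.array([.617,.040]);t=.18
def case(p): d=np.array(p[:2])-M;return np.array([d[0]*np.cos(t)+d[1]*np.sin(t),-d[0]*np.sin(t)+d[1]*np.cos(t)])
E
python3 - <<'E'
from h import *
for cam in("top","scene","wrist"):
  arm.get_image(cam)
  for x in arm.place_of(cam,"panel_knob")[:1]: print(cam,x["conf"],x["point"],case(at_z(cam,x["point"],.03)))
s=arm.observe();print(case(s["position"]),s["position"],s["force"])
E
```

```text
[-0.0408585  -0.10579591] [ 0.59574222 -0.07140152  0.20205791] [ 0.15701738 -0.47578595 -1.04581966]
```

```bash
python3 -m inch '0 0.002 0 0 0;0 0.004 0 0 0;0 0.004 0 0 0' 
python3 -m inch '0 0.002 0 0 0;0 0.004 0 0 0;0 0.004 0 0 0' 
python3 -m inch '0 0.002 0 0 0;0 0.004 0 0 0;0 0.004 0 0 0'
```

```text
clock: 5.55
position: [0.5965, -0.0751, 0.2018]
ee_rot: [3.128, 0.286, -0.0]
force: [-0.9, -0.1, 1.4]
width: 0.001
gripper_force: 0.8
clock: 5.85
position: [0.5971, -0.0785, 0.2017]
ee_rot: [-3.128, -0.287, 0.0]
force: [-1.4, 1.9, 2.2]
width: 0.009
gripper_force: 1.8
clock: 6.15
position: [0.5974, -0.0795, 0.2016]
ee_rot: [-3.124, -0.291, 0.002]
force: [-4.9, 11.2, 5.8]
width: 0.006
gripper_force: 6.3
```

It stopped at 11 N with the finger at case y -0.1135, which matches the panel being fully open. Next I'll lift, turn 90° and go to the right of the tray to push it left and square it up.

```bash
python3 -m inch '-0.002 -0.008 0 0 0;-0.002 -0.008 -0.04 0 0;-0.002 -0.008 -0.09 0 0;-0.05 0.02 -0.1 0 0.04;-0.1 0.045 -0.1 -0.14 0.04' >/dev/null
python3 -m inch '0 0 0 -0.7 0.04;0 0 0 -0.7 0.04;0 0 0 -0.7 0.04;0 0 0 -0.7 0.04;0 0 0 -0.7 0.04' >/dev/null
python3 -m inch '0 0 0 -0.73 0.04;0 0 0 -0.73 0.04;0 0 0 -0.73 0.04;0 0 0 -0.73 0.04;0 0 0 -0.73 0.04'
python3 - <<'E'
from h import *
np.set_printoptions(precision=4,suppress=True)
for cam in("top","scene","wrist"):
  arm.get_image(cam)
  for x in arm.place_of(cam,"panel_knob")[:1]: print(cam,x["conf"],x["point"],case(at_z(cam,x["point"],.03)))
  for x in arm.place_of(cam,"tray")[:1]: print("tray",cam,x["conf"],x["point"],case(at_z(cam,x["point"],.0)))
s=arm.observe();print(case(s["position"]),s["position"],R.from_rotvec(s["ee_rot"]).as_matrix()[:2,0],s["joints"])
print("want yaw",1.571+.18,np.arctan2(*R.from_rotvec(s["ee_rot"]).as_matrix()[1::-1,0]))
E
```

```text
clock: 7.65
position: [0.5173, -0.1383, 0.3013]
ee_rot: [2.004, 2.419, -0.001]
force: [0.1, 0.7, -0.1]
width: 0.436
gripper_force: 0.0
top 0.5 [239.4, 397.9] [-0.0279 -0.1399]
tray top 0.61 [311.8, 362.5] [-0.1549 -0.07  ]
scene 0.63 [312.7, 321.6] [-0.0348 -0.1333]
tray scene 0.91 [287.3, 274.7] [-0.1545 -0.0731]
wrist 0.69 [215.1, 457.3] [-0.0316 -0.1359]
[-0.1297 -0.1569] [ 0.5175 -0.1376  0.3015] [-0.1797  0.9837] [ 0.6186  0.4827 -0.6235  1.876   0.3552  0.8949  0.0041]
want yaw 1.751 1.7514542113968603
```

The panel is open. Next I'll lower on the tray's right and push left, slowly (5 mm per row).

```bash
python3 -m inch '-0.008 -0.022 0.03 0 0.04;-0.008 -0.022 0.07 0 0.04;-0.008 -0.022 0.1 0 0.04;-0.008 -0.022 0.113 0 0.04;-0.008 -0.022 0.113 0 0.04'
for i in 1; do python3 -m inch '0.004 0 0 0 0.04;0.008 0 0 0 0.04;0.013 0 0 0 0.04;0.018 0 0 0 0.04;0.023 0 0 0 0.04'; done
python3 -m inch '0.005 0 0 0 0.04;0.010 0 0 0 0.04;0.015 0 0 0 0.04;0.02 0 0 0 0.04;0.025 0 0 0 0.04'
python3 -m inch '0.005 0 0 0 0.04;0.010 0 0 0 0.04;0.015 0 0 0 0.04;0.02 0 0 0 0.04;0.025 0 0 0 0.04'
python3 - <<'E'
from h import *
np.set_printoptions(precision=4,suppress=True)
save("wrist","w3")
cal=arm.get_calibration("wrist");np.savez("w3",**cal)
for q,z in(("tray",0),("crystal",.005)):
  for x in arm.place_of("wrist",q)[:1]: print(q,x["conf"],x["point"],case(at_z("wrist",x["point"],z,cal)))
print(case(arm.observe()["position"]))
E
```

```text
clock: 8.6
position: [0.4969, -0.1492, 0.1873]
ee_rot: [-2.009, -2.412, 0.002]
force: [1.0, -0.4, 0.1]
width: 0.436
gripper_force: 0.0
clock: 9.1
position: [0.4933, -0.1265, 0.1891]
ee_rot: [2.01, 2.413, 0.001]
force: [1.2, -1.4, 2.2]
width: 0.435
gripper_force: 1.1
clock: 9.6
position: [0.4886, -0.1019, 0.1885]
ee_rot: [2.011, 2.414, 0.0]
force: [0.3, -1.8, 0.7]
width: 0.438
gripper_force: 1.0
clock: 10.1
position: [0.4839, -0.0773, 0.1884]
ee_rot: [-2.01, -2.414, 0.001]
force: [0.8, -2.4, 2.3]
width: 0.435
gripper_force: 1.1
tray 0.68 [163.1, 291.3] [-0.1659 -0.0305]
[-0.1521 -0.0913]
```

View pics/w3.png

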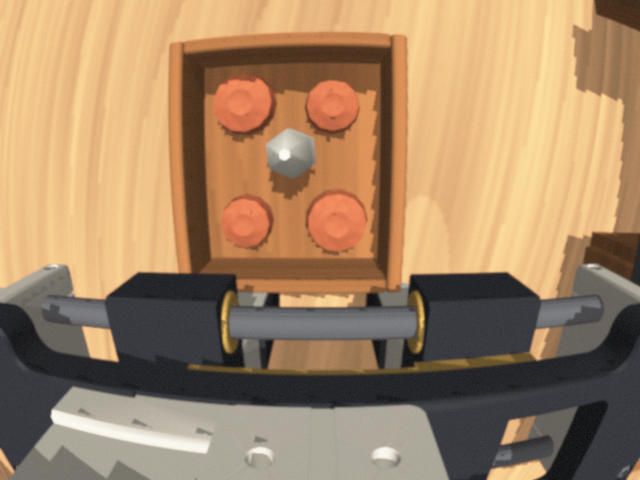

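The tray is squared against both fingers, with the crystal standing at (155,290). The tray is at case (-0.166, -0.031), so I'll push 31 mm more, then lift and go behind it.

```bash
python3 -m inch '0.005 0 0 0 0.04;0.010 0 0 0 0.04;0.015 0 0 0 0.04;0.02 0 0 0 0.04;0.024 0 0 0 0.04' >/dev/null
python3 -m inch '0.003 0 0 0 0.04;0.006 0 0 0 0.04;0.0065 0 0 0 0.04;-0.005 0 0 0 0.04;-0.015 0 0 0 0.04' 
python3 -m inch '-0.005 0 -0.03 0 0.03;-0.005 0 -0.07 0 0.03;-0.005 0 -0.1 0 0.03;0.03 -0.03 -0.1 0 0.03;0.07 -0.08 -0.1 0 0.03' >/dev/null
python3 -m inch '0 0 0 0.73 0.03;0 0 0 0.73 0.03;0 0 0 0.73 0.03;0 0 0 0.73 0.03;0 0 0 0.73 0.03' >/dev/null
python3 -m inch '0 0 0 0.7 0.03;0 0 0 0.7 0.03;0 0 0 0.7 0.03;0 0 0 0.7 0.03;0 0 0 0.7 0.03' >/dev/null
python3 -m inch '0 0 0 0.14 0.03;0 0 0 0.14 0.03'
python3 - <<'E'
from h import *
np.set_printoptions(precision=4,suppress=True)
save("wrist","w4")
cal=arm.get_calibration("wrist");np.savez("w4",**cal)
for q,z in(("tray",0),("crystal",.005),("thumb_notch",.058),("bay_mouth",0)):
  for x in arm.place_of("wrist",q)[:1]: print(q,x["conf"],x["point"],case(at_z("wrist",x["point"],z,cal)))
s=arm.observe();print(case(s["position"]),s["position"],np.arctan2(*R.from_rotvec(s["ee_rot"]).as_matrix()[1::-1,0]))
E
```

```text
clock: 11.25
position: [0.4827, -0.0698, 0.1885]
ee_rot: [2.01, 2.414, -0.0]
force: [-0.0, -0.3, 0.0]
width: 0.438
gripper_force: 0.0
clock: 12.95
position: [0.4037, -0.022, 0.2886]
ee_rot: [3.129, 0.281, 0.0]
force: [-0.6, 0.7, -0.7]
width: 0.326
gripper_force: 0.0
tray 0.74 [164.3, 290.1] [-0.1661  0.0012]
crystal 0.96 [161.6, 286.9] [-0.1639  0.0031]
[-0.221  -0.0222] [ 0.4035 -0.0214  0.2885] 0.18486060831141757
```

View pics/w4.png

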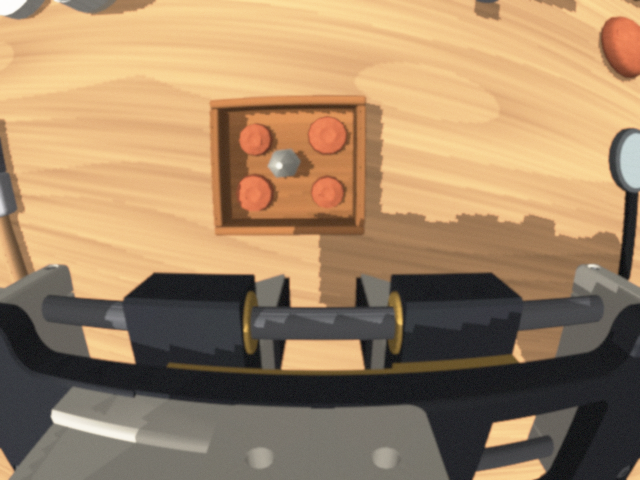

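The tray is in line with the bay (case y about 0.001) and square, with the crystal at (161,286). Next I'll lower behind it and push it in.

```bash
python3 -m inch '-0.024 -0.023 0 0 0.03;-0.024 -0.023 0.03 0 0.03;-0.024 -0.023 0.06 0 0.03;-0.024 -0.023 0.09 0 0.03;-0.024 -0.023 0.1 0 0.03'
python3 -m inch '0.005 0 0 0 0.03;0.009 0 0 0 0.03;0.013 0 0 0 0.03;0.017 0 0 0 0.03;0.022 0 0 0 0.03'
python3 -m inch '0.006 0 0 0 0.03;0.012 0 0 0 0.03;0.018 0 0 0 0.03;0.024 0 0 0 0.03;0.03 0 0 0 0.03' >/dev/null
python3 -m inch '0.006 0 0 0 0.03;0.012 0 0 0 0.03;0.018 0 0 0 0.03;0.024 0 0 0 0.03;0.03 0 0 0 0.03' >/dev/null
python3 -m inch '0.006 0 0 0 0.03;0.012 0 0 0 0.03;0.018 0 0 0 0.03;0.023 0 0 0 0.03;0.026 0 0 0 0.03'
python3 - <<'E'
from h import *
np.set_printoptions(precision=4,suppress=True)
save("wrist","w5")
cal=arm.get_calibration("wrist");np.savez("w5",**cal)
for q,z in(("tray",0),("crystal",.005),("thumb_notch",.058),("bay_mouth",0)):
  for x in arm.place_of("wrist",q)[:1]: print(q,x["conf"],x["point"],case(at_z("wrist",x["point"],z,cal)))
s=arm.observe();print(case(s["position"]),s["position"],np.arctan2(*R.from_rotvec(s["ee_rot"]).as_matrix()[1::-1,0]))
E
```

```text
clock: 13.7
position: [0.375, -0.0029, 0.1865]
ee_rot: [-3.128, -0.29, 0.004]
force: [-0.3, 0.0, 0.5]
width: 0.327
gripper_force: 0.0
clock: 14.2
position: [0.3979, 0.0011, 0.1891]
ee_rot: [3.128, 0.286, 0.002]
force: [1.0, 0.0, -0.0]
width: 0.325
gripper_force: 0.0
clock: 15.7
position: [0.4824, 0.0169, 0.1885]
ee_rot: [3.128, 0.287, 0.0]
force: [-2.2, -0.8, 1.2]
width: 0.327
gripper_force: 1.2
tray 0.93 [172.6, 324.7] [-0.0803  0.0007]
crystal 0.75 [171.6, 317.1] [-0.0795  0.0041]
[-0.137   0.0014] [0.4819 0.0168 0.1886] 0.1827057773033646
```

View pics/w5.png

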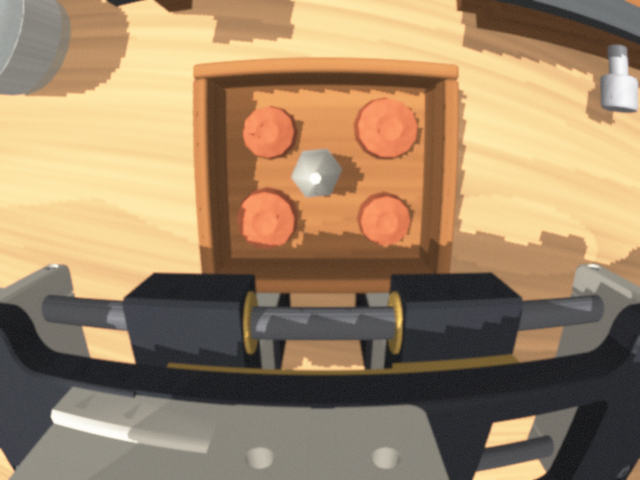

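The tray tracks straight, with its centre at (172,325) and the crystal upright. Pushing on to the mouth, with a check partway.

```bash
python3 -m inch '0.004 0 0 0 0.03;0.009 0 0 0 0.03;0.015 0 0 0 0.03;0.021 0 0 0 0.03;0.027 0 0 0 0.03' >/dev/null
python3 -m inch '0.006 0 0 0 0.03;0.012 0 0 0 0.03;0.018 0 0 0 0.03;0.023 0 0 0 0.03;0.026 0 0 0 0.03'
python3 - <<'E'
from h import *
np.set_printoptions(precision=4,suppress=True)
save("wrist","w6")
cal=arm.get_calibration("wrist");np.savez("w6",**cal)
for q,z in(("tray",0),("crystal",.005),("thumb_notch",.058),("bay_mouth",0)):
  for x in arm.place_of("wrist",q)[:1]: print(q,x["conf"],x["point"],case(at_z("wrist",x["point"],z,cal)))
s=arm.observe();print(case(s["position"]),s["position"],np.arctan2(*R.from_rotvec(s["ee_rot"]).as_matrix()[1::-1,0]))
E
```

```text
clock: 16.95
position: [0.5346, 0.0265, 0.1885]
ee_rot: [-3.128, -0.287, -0.0]
force: [-3.0, 0.2, 1.8]
width: 0.327
gripper_force: 1.2
tray 0.61 [172.4, 325.4] [-0.0271  0.0005]
crystal 0.63 [168.7, 317.8] [-0.0251  0.0039]
thumb_notch 0.88 [12.8, 325.4] [0.0269 0.0011]
[-0.084   0.0015] [0.5341 0.0264 0.1886] 0.1827935599537773
```

View pics/w6.png

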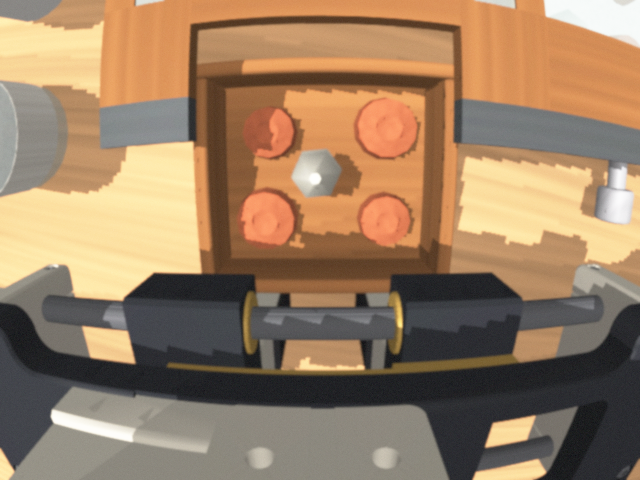

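The tray is centred in the notch (measured at (13,325)) and the crystal is clear. Pushing the remaining 87 mm, then backing out and lifting.

```bash
python3 -m inch '0.004 0 0 0 0.03;0.009 0 0 0 0.03;0.015 0 0 0 0.03;0.021 0 0 0 0.03;0.027 0 0 0 0.03'
python3 -m inch '0.006 0 0 0 0.03;0.012 0 0 0 0.03;0.018 0 0 0 0.03;0.024 0 0 0 0.03;0.03 0 0 0 0.03'
python3 -m inch '0.006 0 0 0 0.03;0.012 0 0 0 0.03;0.018 0 0 0 0.03;0.024 0 0 0 0.03;0.028 0 0 0 0.03'
python3 -m inch '0.002 0 0 0 0.03;0.002 0 0 0 0.03;-0.008 0 0 0 0.03;-0.025 0 0 0 0.03;-0.05 0 0 0 0.03'
python3 -m inch '-0.02 0 -0.03 0 0.03;-0.04 0 -0.08 0 0.03;-0.05 0 -0.12 0 0;-0.05 0 -0.12 0 0;-0.05 0 -0.12 0 0'
python3 - <<'E'
from h import *
np.set_printoptions(precision=4,suppress=True)
save("wrist","w7")
cal=arm.get_calibration("wrist");np.savez("w7",**cal)
for q,z in(("tray",0),("crystal",.005),("thumb_notch",.058),("bay_mouth",0),("panel_knob",.03)):
  for x in arm.place_of("wrist",q)[:1]: print(q,x["conf"],x["point"],case(at_z("wrist",x["point"],z,cal)))
s=arm.observe();print(case(s["position"]),s["position"],np.arctan2(*R.from_rotvec(s["ee_rot"]).as_matrix()[1::-1,0]))
E
```

```text
clock: 17.7
position: [0.5611, 0.0314, 0.1884]
ee_rot: [3.128, 0.287, -0.0]
force: [-2.1, -1.1, 2.3]
width: 0.326
gripper_force: 1.1
clock: 18.2
position: [0.5905, 0.0369, 0.1885]
ee_rot: [3.128, 0.287, -0.0]
force: [-1.9, 0.3, 1.5]
width: 0.328
gripper_force: 1.0
clock: 18.7
position: [0.6182, 0.042, 0.1885]
ee_rot: [-3.128, -0.287, -0.001]
force: [-2.9, -1.5, 2.7]
width: 0.327
gripper_force: 1.2
clock: 19.2
position: [0.5679, 0.0328, 0.1886]
ee_rot: [-3.128, -0.287, -0.002]
force: [-0.2, 0.0, -0.1]
width: 0.327
gripper_force: 0.0
clock: 19.7
position: [0.5188, 0.0234, 0.3097]
ee_rot: [3.128, 0.286, 0.005]
force: [-0.6, -0.3, -0.8]
width: 0.115
gripper_force: 0.0
thumb_notch 0.76 [54.2, 323.7] [0.027  0.0009]
panel_knob 0.71 [157.0, 505.0] [-0.0336 -0.136 ]
[-0.0993  0.0015] [0.5191 0.0237 0.3073] 0.18285718488220695
```

View pics/w7.png

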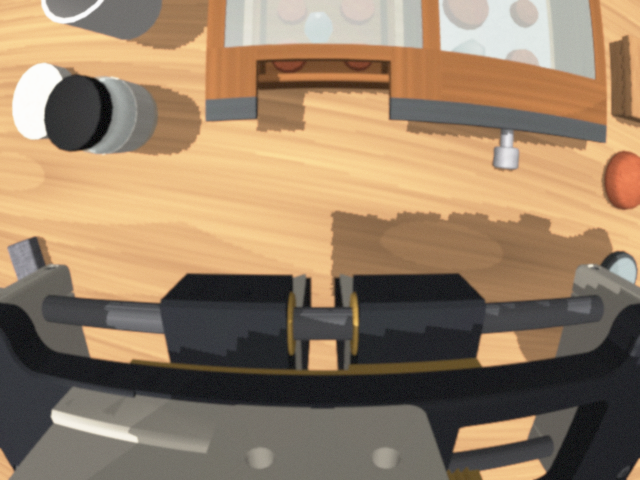

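The tray is inside, with its near rim at about row 88 visible through the notch and the crystal showing under the glass at (25,318). Checking the rim depth, then going to the right of the knob at (157,505).

```bash
python3 - <<'E'
from h import *
cal=dict(np.load("w7.npz"))
for r in(82,88):print(case(at_z("wrist",(r,325),.034,cal)))
E
python3 -m inch '0.02 0.06 0 0 0;0.04 0.12 0 0 0;0.059 0.18 0 0 0;0.059 0.18 0 0 0;0.059 0.18 0 0 0'
python3 -m inch '0 0 0.04 0 0;0 0 0.08 0 0;0 0 0.104 0 0;0 0 0.104 0 0'
python3 -m inch '0 -0.008 0 0 0;0 -0.016 0 0 0;0 -0.024 0 0 0;0 -0.032 0 0 0;0 -0.04 0 0 0'
```

```text
[ 1.30885074e-02 -6.39348685e-05]
[ 8.84319643e-03 -7.46602446e-05]
clock: 20.5
position: [0.6111, -0.1494, 0.3069]
ee_rot: [3.127, 0.274, -0.001]
force: [0.1, -1.1, -0.9]
width: 0.004
gripper_force: 0.0
clock: 20.9
position: [0.6081, -0.1418, 0.2001]
ee_rot: [-3.126, -0.288, 0.012]
force: [-0.2, -0.2, -0.8]
width: 0.006
gripper_force: 0.0
clock: 21.4
position: [0.6034, -0.1025, 0.206]
ee_rot: [3.128, 0.287, 0.005]
force: [1.4, -1.4, 7.4]
width: 0.003
gripper_force: 3.0
```

The near wall is about 9 mm inside the mouth. Pushing the panel shut.

```bash
python3 -m inch '0 -0.01 0 0 0;0 -0.02 0 0 0;0 -0.03 0 0 0;0 -0.04 0 0 0;0 -0.05 0 0 0'
python3 -m inch '0 -0.01 0 0 0;0 -0.02 0 0 0;0 -0.03 0 0 0;0 -0.04 0 0 0;0 -0.048 0 0 0'
python3 -m inch '0 -0.003 0 0 0;0 -0.006 0 0 0;0 -0.009 0 0 0;0 -0.009 0 0 0'
python3 -m inch '0 -0.002 0 0 0;0 -0.004 0 0 0;0 -0.004 0 0 0'
python3 -m inch '0 -0.002 0 0 0;0 -0.003 0 0 0;0 -0.003 0 0 0'
```

```text
clock: 21.9
position: [0.5944, -0.0533, 0.206]
ee_rot: [3.128, 0.287, 0.005]
force: [0.9, -1.3, 7.0]
width: 0.007
gripper_force: 2.9
clock: 22.4
position: [0.5858, -0.0057, 0.2059]
ee_rot: [-3.128, -0.287, -0.006]
force: [2.7, -1.3, 6.6]
width: 0.005
gripper_force: 2.7
clock: 22.8
position: [0.584, 0.0031, 0.2059]
ee_rot: [-3.128, -0.288, -0.005]
force: [1.2, -0.2, 2.9]
width: 0.005
gripper_force: 1.2
clock: 23.1
position: [0.5827, 0.0064, 0.2049]
ee_rot: [-3.128, -0.287, -0.001]
force: [1.3, -0.4, 3.8]
width: 0.009
gripper_force: 1.6
clock: 23.4
position: [0.582, 0.0091, 0.2046]
ee_rot: [-3.128, -0.287, -0.0]
force: [1.4, -0.0, 3.9]
width: 0.005
gripper_force: 1.9
```

```bash
python3 -m inch '0 -0.001 0 0 0;0 -0.002 0 0 0;0 -0.002 0 0 0'
python3 -m inch '0 -0.001 0 0 0;0 -0.002 0 0 0;0 -0.002 0 0 0'
python3 -m inch '0 -0.001 0 0 0;0 -0.002 0 0 0;0 -0.002 0 0 0'
```

```text
clock: 23.7
position: [0.5816, 0.011, 0.2045]
ee_rot: [-3.128, -0.287, -0.0]
force: [1.0, -1.3, 5.3]
width: 0.01
gripper_force: 1.9
clock: 24.0
position: [0.5813, 0.0127, 0.2045]
ee_rot: [3.128, 0.286, 0.0]
force: [3.3, -1.2, 4.5]
width: 0.003
gripper_force: 2.3
clock: 24.3
position: [0.5811, 0.0132, 0.2045]
ee_rot: [3.127, 0.284, 0.0]
force: [3.0, -5.8, 3.8]
width: 0.004
gripper_force: 4.0
```

```bash
python3 -m inch '0 -0.001 0 0 0;0 -0.002 0 0 0;0 -0.002 0 0 0;0 -0.002 0 0 0'
python3 -m inch '-0.001 0.01 0 0 0;-0.001 0.014 0 0 0;-0.002 0.014 -0.04 0 0;-0.02 0.014 -0.08 0 0;-0.08 0.014 -0.12 0 0'
python3 -m inch '-0.04 0 0 0 0;-0.04 0 0 0 0;-0.04 0 0 0 0'
python3 - <<'E'
from h import *
a=save("wrist","w8")
cal=arm.get_calibration("wrist")
for x in arm.place_of("wrist","panel_knob")[:1]: print(x["conf"],x["point"],case(at_z("wrist",x["point"],.03,cal)))
b=arm.get_image("scene")
for x in arm.place_of("scene","crystal")[:1]: print("crystal",x["conf"],x["point"],case(at_z("scene",x["point"],.005)))
c=cv2.resize(b[150:420,240:480],None,fx=1.9,fy=1.9)
w=cv2.resize(a[:300,120:520],(340,255))
o=np.zeros((513,800,3),np.uint8);o[:,:456]=c;o[:255,460:800]=w
cv2.imwrite("pics/end.png",o[:,:,::-1])
E
```

```text
clock: 24.7
position: [0.5811, 0.0137, 0.2046]
ee_rot: [3.125, 0.281, 0.001]
force: [4.5, -10.5, 3.8]
width: 0.005
gripper_force: 5.7
clock: 25.2
position: [0.5238, -0.0072, 0.3139]
ee_rot: [-3.127, -0.288, -0.005]
force: [0.0, -0.7, 1.1]
width: 0.006
gripper_force: 0.0
clock: 25.5
position: [0.4822, -0.0155, 0.3121]
ee_rot: [-3.128, -0.287, 0.002]
force: [0.6, -0.2, -0.3]
width: 0.004
gripper_force: 0.0
0.82 [87.1, 279.5] [-0.03101518  0.00030817]
crystal 0.59 [184.0, 309.0] [-0.19239992  0.27688466]
```

View pics/end.png

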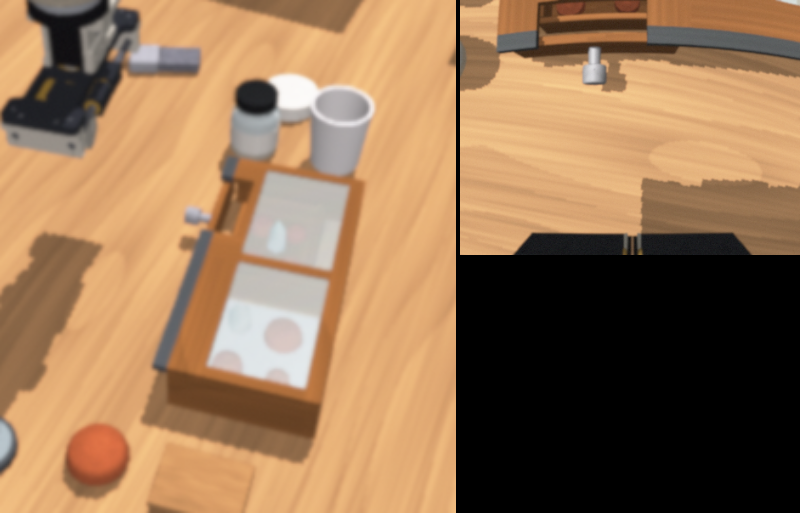

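The panel is against its stop (10.5 N, knob at y ≈ 0). The crystal stands under the glass at about (237,277) in the crop, and the other things sit where they were. Handing in.

```bash
python3 -c "
from cell import arm
print(arm.sign_off())"
```

```text
the job is handed in; nothing more can be done
None
```

The tray is inside the empty bay with the crystal still standing, the panel is pushed shut against its stop, nothing else on the counter appears to have moved, and the job was handed in at about 26 s; no verdict came back.

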